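# Index a punnet under the misting nozzle

### The job

On the four-station turntable, push the punnet that lies loose of its corner (pale stone, green-painted quarter) square and flush into the corner of its own quarter, against both grey walls. Then turn the table counter-clockwise (seen from above) by exactly one click, so that this punnet comes to rest beneath the blue misting nozzle, still square in its corner. Never turn the table backwards or beyond that click, do not bump the nozzle or its stand, keep the other two punnets in their corners, and leave the bottle and the jar where they stand.

Things in the scene. Friction and masses are not known exactly. Their poses are not given: they have to be found in the camera images.
- machine: Fixed grey base of the turntable, a round 270 mm drum; origin on the bench at the table's axis. Its x, y axes are those of the turntable at joint value 0. At the start the punnet to move is in the quarter +x, -y; punnet_a in +x, +y (beneath the nozzle); punnet_b in -x, +y; the quarter -x, -y is empty.
- turntable (a joint): Turntable angle, rad, growing counter-clockwise seen from above; starts at 0. A spring detent clicks every 90 degrees, so one click is 1.571. Breaking out takes about 3.5 N at a post; past half way the spring carries the table on into the next click.
- hub (a point): Centre of the round aluminium plate's top, on the axis, 55 mm above the bench; plate radius 155 mm. It turns with the table. Four grey walls (10 mm thick, 30 mm high, out to 125 mm from the axis) stand on the plate along its +x, +y, -x and -y, making four right-angled corners at the axis.
- seat (a point): Point on the plate's top that turns with the table: where the origin of the punnet lies when it is pushed home into its corner, 42.5 mm from the centre planes of both walls (at joint value 0: +42.5, -42.5 mm in the machine's x, y; axes as the machine's at joint value 0). A square of green paint marks this quarter.
- seat_a (a point): The same for punnet_a (+42.5, +42.5 mm at joint value 0).
- seat_b (a point): The same for punnet_b (-42.5, +42.5 mm at joint value 0).
- post0 (a point): Top centre of a yellow upright post on the plate, to push the table round by: 22 mm diameter, 50 mm tall (top 105 mm above the bench), 135 mm from the axis at the end of a wall; this one along the table's +x.
- post1 (a point): The same, along the table's +y.
- post2 (a point): The same, along the table's -x.
- post3 (a point): The same, along the table's -y.
- punnet: The punnet to load: a black open square tray, 75 x 75 mm, 32 mm high, with tan growing mat and a pale sandy stone fixed in it (top about 50 mm above its underside), 0.18 kg; loose on the plate, crooked and away from the walls. Origin at the centre of its underside, axes parallel to its sides (nearly the seat's axes).
- punnet_a: A like punnet with a reddish-brown mat and brown stone, already home in its corner; it rides along.
- punnet_b: A like punnet with a reddish-brown mat and grey stone, already home in its corner; it rides along.
- nozzle: Fixed misting nozzle and its stand; frame as the machine's (origin at the table's axis on the bench). A 20 mm upright at 200 mm from the axis in the machine's 45 degree direction (+x +y), 270 mm tall; a 16 mm arm at height 260 mm runs from it to the nozzle, which hangs over +44, +44 mm: white 24 mm tube down to a blue cone 48 mm wide, underside 175 mm above the bench.
- bottle: White plastic bottle with blue cap, 60 mm diameter, 190 mm tall, standing on the bench; origin at the centre of its foot.
- jar: Amber jar with green lid, 60 mm diameter, 80 mm tall, standing on the bench; origin at the centre of its foot.
Not all that is in view belongs to the job. What is shaped like the punnet_b but purple or red is not meant.

How it is judged:
On the way, in this order (a step that is already met when the one before it is completed fails the run):
1. the punnet is square and flush in its corner, the turntable still in its first click position (horizontal distance between punnet and seat below 0.005 m and angle between the x axis of punnet and the x axis of seat, either way round below 0.06 rad and angle between punnet's own z axis and vertical below 0.05 rad and value of joint turntable between -0.06 and 0.06 rad), for 0.2 s.
2. the turntable rests in the next click counter-clockwise (value of joint turntable between 1.5108 and 1.6308 rad and velocity of joint turntable between -0.1 and 0.1 rad/s), for 0.3 s.
At the end, for the whole second after the job is handed in: The turntable rests at one click (1.571 rad, within 0.06 rad); the punnet lies flat beneath the nozzle with its origin within 5 mm of its seat and square to it within 0.06 rad; the other two punnets are within 8 mm of their seats; bottle and jar are within 20 mm of where they stood; all at rest (all of step 2 and horizontal distance between punnet and seat below 0.005 m and angle between the x axis of punnet and the x axis of seat, either way round below 0.06 rad and angle between punnet's own z axis and vertical below 0.05 rad and horizontal distance between punnet_a and seat_a below 0.008 m and horizontal distance between punnet_b and seat_b below 0.008 m and linear speed of punnet below 0.02 m/s and distance of each of bottle, jar from where it was at the start of the episode below 0.02 m); the robot touches nothing.
It fails at once if the turntable is turned backwards (clockwise, beyond 0.25 rad) (value of joint turntable below -0.25 rad).
It fails at once if the turntable is turned well past the click (beyond 1.9 rad) (value of joint turntable above 1.9 rad).
It fails at once if the nozzle or its stand is bumped (over 3 N) (contact force between nozzle and anything else above 3 N).
It fails at once if the bottle or the jar is shoved (over 20 mm) or toppled (distance of any of bottle, jar from where it was at the start of the episode above 0.02 m or angle between any of bottle, jar's own z axis and vertical above 0.3 rad).
It fails at once if another punnet leaves its corner (over 20 mm) or tips (horizontal distance between punnet_a and seat_a above 0.02 m or horizontal distance between punnet_b and seat_b above 0.02 m or angle between any of punnet_a, punnet_b's own z axis and vertical above 0.3 rad).
It also fails if it takes over 67 s, if anything falls off the work surface, if the arm or the gripper's body presses on something with over 40 N, if the wrist force passes 120 N, or if a joint passes its speed limit or range.

### The arm

A 6-joint arm with a two-finger parallel gripper is mounted at the origin on the work surface. World frame = base frame: x ahead of the robot, y to its left, z up, the work surface at z = 0. Lengths are in m, angles in rad, forces in N, time in s.
With the tool pointing down it reaches from about 0.325 to 0.775 m from the base axis. Payload 5.5 kg.
Tool frame: the origin (TCP) lies midway between the tips of the shut fingers; the grasp point (between the pads) lies 19 mm behind it; z points along the fingers, x is the direction in which the jaws open and shut, and the axes are right-handed (so a half turn about z gives the same grasp; the last joint's range is limited). The gripper opens to 88 mm and grips with 3 to 60 N. Pads are 20 mm wide; open, the fingers measure 115 mm over their backs; the gripper's body (75 mm by 178 mm) begins 61 mm behind the grasp point.
Start: joints at [1.164, 0.091, 1.231, -0, 1.82, -0.057], TCP at [0.206, 0.564, 0.223] pointing down, gripper open.
Joint ranges: [-2.87, 2.87], [-0.86, 2.18], [0.17, 2.46], [-1.51, 4.65], [0.06, 2.69], [-2.65, 2.65]. Speed limits (rad/s): [2.57, 2.57, 3.01, 3.14, 3.14, 3.14].

### API

Orientations are given as a unit quaternion [w, x, y, z].
In Python, from bench import move_ptp, movel, set_joints, move_gripper, dwell, inverse_kinematics, observe, snapshot, calibration, MotionError, close_job, masks_of, spot_point gives the robot as it stands. Calls block until the motion is done:
- move_ptp(position, orientation): joint-space move of the TCP to a pose.
- movel(position, vel=0.15, frame=None, threshold=None): straight line of the TCP; frame=None keeps the orientation; vel is the mean speed in m/s. With threshold (N) it stops when the force on the tool has changed by that much, and returns True; else False.
- set_joints(angles): joint-space move.
- move_gripper(opening): finger opening in m; the grip force is fixed at half the most; returns when the fingers have stopped.
- dwell(seconds).
- inverse_kinematics(position, orientation): joint angles nearest the present ones, or None.
- observe(): the state.
- snapshot(name): name is "side" or "top"; returns the picture (420x560x3 uint8, red, green, blue); there is no depth.
- calibration(name): a dict with "camera_matrix" (3x3 intrinsics, pixels), "R" (3x3) and "t" (3): a world point X has camera coordinates R X + t. Camera axes: x right, y down, z forward; pixel columns grow to the right and rows downward; lengths in m; the calibration is good to about 2 mm. A picture is of the moment at which its call begins. calibration takes no time and is no camera call.
A pose or a line that the arm cannot do raises MotionError and nothing moves.
- close_job(): hands the job in, once; it reports no verdict.
Trained networks look in the newest picture that a camera, given by its name, has taken for a name from the list of things; names that differ only in an ending like _2 or _b are one class to them, and where a whole thing is asked for, a point or a joint stands for the part that bears it (a point fixed in the world has none). Each returns a list of dicts, best first, with "conf" (0 to 1); they miss things now and then, are a little off and sometimes report something else, mostly with a low value. They report only what shows in the picture. A call takes as long as a camera call. They do not tell look-alikes from the thing itself.
- masks_of(query, camera): "region" (420x560 bool, what is visible of it) and "box" ([left, top, width, height] in pixels, round what is visible of it).
- spot_point(query, camera): "at" ([column, row] in pixels: a listed point, or the origin of a listed thing).
The state is a dict: "t": time; "joints": joint angles; "joint_velocities": joint speeds; "joint_efforts": joint torques, N m; "tool_pos": TCP position; "ee_rot": TCP orientation; "ft_force": force on the tool from outside, world axes, zero at the start; "torque": the same for the moment, N m; "grip_width": finger opening in m.
Only numpy, scipy, OpenCV 4.12 (cv2) and the standard library are available. Lean on these libraries where they do the work, as an engineer would, in place of code of your own. Each camera call takes 0.05 s, during which the arm holds its last target. There are 200 camera calls.

## Working session

There is one attempt and no reset: what is moved stays moved. The work goes in short steps, each a Python script; the robot and the scene stay as the last script left them, time stands still between calls to the robot, and variables do not carry over. Pictures are saved under pics/ and viewed, about 8 in all and at most 12, crops included, and the job is handed in when it is done.

```bash
mkdir -p pics; ls; cat > h.py <<'E'
import numpy as np, cv2
from bench import *
def ray(cam,px):
    c=calibration(cam);K=np.array(c["camera_matrix"]);R=np.array(c["R"]);t=np.array(c["t"])
    d=R.T@np.linalg.inv(K)@np.array([px[0],px[1],1.]);return -R.T@t,d
def onz(cam,px,z):
    o,d=ray(cam,px);return (o+d*(z-o[2])/d[2])
def proj(cam,X):
    c=calibration(cam);p=np.array(c["camera_matrix"])@(np.array(c["R"])@np.array(X)+np.array(c["t"]));return p[:2]/p[2]
def tri(p1,p2):
    A=[];b=[]
    for cam,px in(("side",p1),("top",p2)):
        o,d=ray(cam,px);d/=np.linalg.norm(d);P=np.eye(3)-np.outer(d,d);A.append(P);b.append(P@o)
    return np.linalg.lstsq(np.vstack(A),np.hstack(b),rcond=None)[0]
def save(cam,name):
    im=snapshot(cam);cv2.imwrite(f"pics/{name}.png",im[:,:,::-1]);return im
E
python3 - <<'E'
from h import *
ims=[save(c,c+"0") for c in("top","side")]
Z=dict(hub=.055,seat=.055,seat_a=.055,seat_b=.055,post0=.105,post1=.105,post2=.105,post3=.105,punnet=.055,punnet_a=.055,punnet_b=.055,bottle=0,jar=0,machine=0,nozzle=0)
for q,z in Z.items():
    for c in("top","side"):
        print(q,c,[(round(r["conf"],2),np.round(r["at"]).tolist(),onz(c,r["at"],z)[:2].round(4).tolist()) for r in spot_point(q,c)[:4]])
for c in("top","side"):
    k=calibration(c);print(c,-np.array(k["R"]).T@k["t"])
E
```

```text
pics
hub top [(0.56, [302.0, 232.0], [0.547, -0.0216])]
hub side [(0.69, [284.0, 256.0], [0.5399, -0.0142]), (0.61, [243.0, 218.0], [0.5565, 0.1616])]
seat top [(0.93, [326.0, 227.0], [0.5587, -0.0836]), (0.85, [297.0, 210.0], [0.6029, -0.0076]), (0.76, [281.0, 239.0], [0.5266, 0.0337])]
seat side [(0.87, [297.0, 240.0], [0.6026, 0.0008]), (0.68, [307.0, 260.0], [0.5697, -0.0675]), (0.64, [267.0, 249.0], [0.5266, 0.0322])]
seat_a top [(0.93, [326.0, 227.0], [0.5587, -0.0836]), (0.85, [297.0, 210.0], [0.6029, -0.0076]), (0.76, [281.0, 239.0], [0.5266, 0.0337])]
seat_a side [(0.87, [297.0, 240.0], [0.6026, 0.0008]), (0.68, [307.0, 260.0], [0.5697, -0.0675]), (0.64, [267.0, 249.0], [0.5266, 0.0322])]
seat_b top [(0.93, [326.0, 227.0], [0.5587, -0.0836]), (0.85, [297.0, 210.0], [0.6029, -0.0076]), (0.76, [281.0, 239.0], [0.5266, 0.0337])]
seat_b side [(0.87, [297.0, 240.0], [0.6026, 0.0008]), (0.68, [307.0, 260.0], [0.5697, -0.0675]), (0.64, [267.0, 249.0], [0.5266, 0.0322])]
post0 top [(0.96, [274.0, 281.0], [0.419, 0.0509]), (0.91, [352.0, 257.0], [0.4801, -0.1429]), (0.89, [326.0, 184
[... 2192 characters left out ...]
0.85, [282.0, 242.0], [0.5204, 0.0321])]
punnet_b side [(0.95, [320.0, 274.0], [0.5597, -0.1198]), (0.94, [195.0, 212.0], [0.4791, 0.2806]), (0.83, [304.0, 238.0], [0.619, -0.0081]), (0.75, [154.0, 247.0], [0.3257, 0.2444])]
bottle top [(0.93, [217.0, 220.0], [0.582, 0.2083])]
bottle side [(0.87, [241.0, 220.0], [0.5823, 0.2081])]
jar top [(0.81, [386.0, 258.0], [0.4811, -0.2506])]
jar side []
machine top [(0.86, [299.0, 233.0], [0.5477, -0.0156])]
machine side [(0.63, [290.0, 271.0], [0.5474, -0.0267])]
nozzle top [(0.15, [272.0, 281.0], [0.4188, 0.0558])]
nozzle side [(0.25, [231.0, 255.0], [0.4765, 0.1241])]
top [0.42447394 0.03720388 1.38487637]
side [ 0.05261979 -0.52892802  0.86394755]
```

View pics/top0.png

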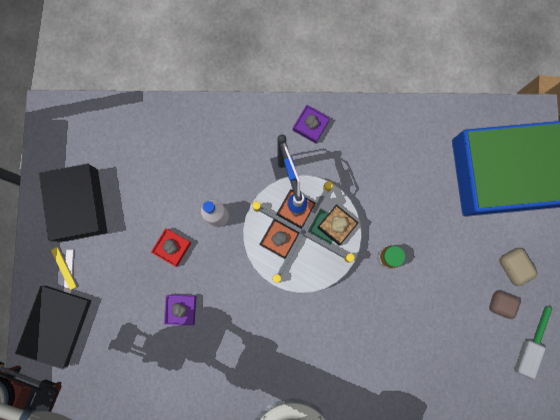

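View pics/side0.png

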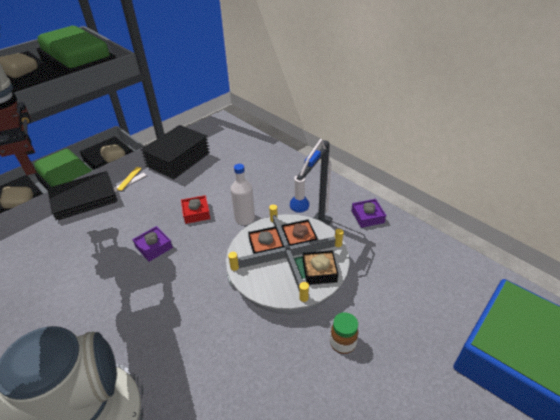

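The top view shows these look-alikes (pixels):
- Purple at (312,124) and (181,309), red at (172,247): decoys on the bench.
- Brown stone (297,205), beneath the nozzle: punnet_a.
- Grey stone (280,238): punnet_b.
- Pale stone (339,224), crooked, green paint beside it: this is the one meant.

Next I fit the table pose from the posts and get the punnet's outline, with one enlarged crop to confirm.

```bash
cat >> h.py <<'E'
from scipy.optimize import least_squares
def table(show=True):
    P=[]
    for c in("top","side"):
        for r in spot_point("post0",c)[:4]: P.append(onz(c,r["at"],.105)[:2])
    P=np.array(P)
    def res(v):
        a=v[2]+np.arange(4)*np.pi/2
        Q=v[:2]+.135*np.c_[np.cos(a),np.sin(a)]
        return np.linalg.norm(P[:,None]-Q[None],axis=2).min(1)
    s=least_squares(res,[.543,-.0185,-.48]);return s.x,s.fun
E
cat > pun.py <<'E'
from h import *
def masks(q="punnet"):
    for c in("top","side"):
        for r in masks_of(q,c)[:7]:
            m=r["region"];cn=max(cv2.findContours(m.astype(np.uint8),0,1)[0],key=cv2.contourArea)
            box=cv2.boxPoints(cv2.minAreaRect(cn))
            print(c,round(r["conf"],2),r["box"],[onz(c,p,.08)[:2].round(3).tolist() for p in box] if c=="top" else "")
def crop(c,name,x,y,w,h,k):
    im=save(c,"full_"+name)[y:y+h,x:x+w,::-1];cv2.imwrite(f"pics/{name}.png",cv2.resize(im,None,fx=k,fy=k,interpolation=cv2.INTER_CUBIC))
E
python3 - <<'E'
from h import *; from pun import *
for c in("top","side"): snapshot(c)
v,f=table();print(v,f.round(4))
masks()
a=save("top","x")[165:300,235:370];b=save("side","y")[190:325,222:357]
cv2.imwrite("pics/c0.png",cv2.resize(np.hstack([a,b])[:,:,::-1],(800,400),interpolation=cv2.INTER_CUBIC))
E
```

```text
[ 0.54597511 -0.01735657 -0.51530238] [0.0025 0.0042 0.009  0.0017 0.0022 0.0052 0.0112 0.0034]
top 0.9 [258.9, 222.0, 40.1, 37.1] [[0.51, 0.094], [0.58, 0.056], [0.542, -0.014], [0.472, 0.024]]
top 0.86 [163.7, 295.1, 30.4, 29.7] [[0.382, 0.328], [0.383, 0.247], [0.309, 0.245], [0.309, 0.325]]
top 0.74 [276.0, 190.1, 38.0, 38.0] [[0.587, 0.048], [0.656, 0.012], [0.619, -0.055], [0.552, -0.018]]
top 0.72 [320.5, 206.9, 40.7, 33.5] [[0.555, -0.057], [0.616, -0.108], [0.568, -0.165], [0.508, -0.114]]
top 0.65 [150.5, 228.2, 38.8, 37.5] [[0.489, 0.366], [0.554, 0.331], [0.517, 0.265], [0.452, 0.3]]
top 0.61 [293.2, 111.1, 33.6, 30.8] [[0.814, 0.01], [0.884, -0.027], [0.846, -0.093], [0.777, -0.056]]
top 0.57 [377.0, 247.4, 30.0, 21.6] [[0.509, -0.214], [0.509, -0.281], [0.453, -0.28], [0.453, -0.213]]
side 0.96 [304.8, 252.7, 32.8, 36.1] 
side 0.85 [132.1, 228.4, 42.1, 32.2] 
side 0.81 [249.9, 228.9, 32.1, 25.3] 
side 0.63 [286.9, 218.6, 31.6, 27.2] 
side 0.59 [349.5, 199.1, 39.5, 29.7]
```

View pics/c0.png

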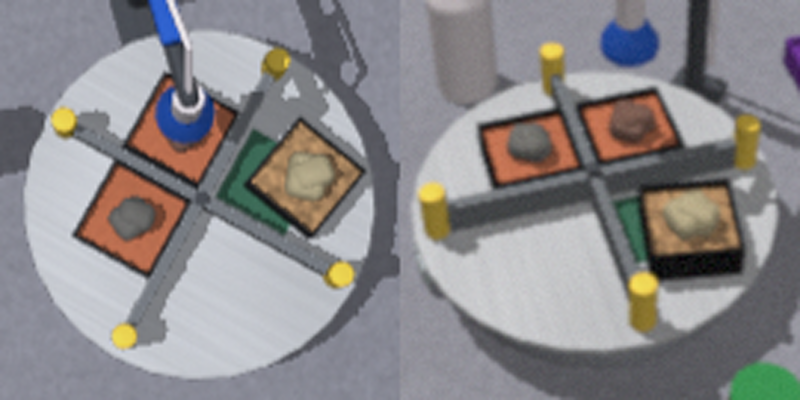

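The crop confirms it: the pale-stone punnet has its rim corners in the left half at about (303,118), (363,173), (307,235) and (247,182). It lies outward of the green paint and is turned a little. The wall-end posts are at (63,121), (277,62), (341,274) and (124,335). I'll refine the poses from these picks.

```bash
python3 - <<'E'
from h import *
s=400/135
f=lambda p,o:((p[0]+.5)/s+o[0]-.5,(p[1]+.5)/s+o[1]-.5)
T=[onz("top",f(p,(235,165)),.105)[:2] for p in [(277,62),(63,121),(124,335),(341,274)]]
S=[onz("side",f((p[0]-400,p[1]),(222,190)),.105)[:2] for p in [(747,123),(552,50),(433,191),(643,281)]]
print(np.round(T,4).tolist(),np.round(S,4).tolist())
def res(v):
    a=v[2]-np.array([0,-1,-2,-3])*np.pi/2
    return (v[:2]+.135*np.c_[np.cos(a),np.sin(a)]-(np.array(T)+S)/2).ravel()
r=least_squares(res,[.545,-.018,-.5]);v=r.x;print(v,r.fun.round(4))
R=np.array([[np.cos(v[2]),-np.sin(v[2])],[np.sin(v[2]),np.cos(v[2])]])
C=np.array([onz("top",f(p,(235,165)),.087)[:2] for p in [(303,118),(363,173),(307,235),(247,182)]])
M=(C-v[:2])@R;print("corners machine",M.round(4).tolist(),"c",M.mean(0),"yaws",np.degrees(np.arctan2(*(M[(0,0,3,1),:]-M[(1,3,2,2),:]).T[::-1])))
print(observe()["ee_rot"])
# grey/a,b check
for n,P in (("a",[(168,75),(237,118),(185,183),(127,140)]),("b",[(117,163),(190,208),(150,274),(75,235)])):
    print(n,(np.mean([onz("top",f(p,(235,165)),.087)[:2] for p in P],0)-v[:2])@R)
E
```

```text
[[0.6601, -0.0855], [0.6078, 0.0978], [0.4269, 0.0445], [0.4788, -0.1383]] [[0.6626, -0.0865], [0.6108, 0.0973], [0.4282, 0.0435], [0.4814, -0.1379]]
[ 0.54456319 -0.02064224 -0.5044889 ] [ 0.0014  0.0001  0.0005  0.     -0.0012  0.0006 -0.0008 -0.0008]
corners machine [[0.1039, -0.0441], [0.087, -0.1121], [0.0163, -0.0953], [0.0312, -0.0284]] c [ 0.05960747 -0.06997649] yaws [ 76.05777514 -12.16356893  77.39962514 -13.37046199]
[ 5.01842192e-06  8.19354900e-01  5.73286619e-01 -1.74719011e-05]
a [0.04315125 0.04499489]
b [-0.04525657  0.04142287]
```

```bash
cat >> h.py <<'E'
H=np.array([.5446,-.0206]);YAW=-.5045
Rm=np.array([[np.cos(YAW),-np.sin(YAW)],[np.sin(YAW),np.cos(YAW)]])
def W(x,y,z): return [*(H+Rm@[x,y]).tolist(),z]
def Q(th): return [0.,float(np.cos(th/2)),float(np.sin(th/2)),0.]
def st(tag=""):
    o=observe();p=(np.array(o["tool_pos"][:2])-H)@Rm
    print(tag,"t%.1f"%o["t"],"machine",p.round(4),"z%.4f"%o["tool_pos"][2],"F",(Rm.T@np.array(o["ft_force"])[:2]).round(2),round(o["ft_force"][2],2),"w%.3f"%o["grip_width"])
E
python3 - <<'E'
from h import *; from pun import *
q=Q(YAW)
move_ptp([.40,-.08,.24],q)
move_gripper(.040)
move_ptp(W(.060,-.145,.20),q)
movel(W(.060,-.145,.066),vel=.15,threshold=5);st("down")
print(movel(W(.060,-.1155,.066),vel=.06,threshold=3));st()
for y in(-.105,-.098,-.093,-.0895):
    h=movel(W(.060,y,.066),vel=.03,threshold=5);st(h)
    if h:break
v,f=table();
a=save("top","x")[165:300,235:370];b=save("side","y")[190:325,222:357]
print(table()[0])
cv2.imwrite("pics/c1.png",cv2.resize(np.hstack([a,b])[:,:,::-1],(800,400),interpolation=cv2.INTER_CUBIC))
E
```

```text
down t7.0 machine [ 0.0607 -0.1448] z0.0675 F [-0.41 -0.55] 0.12 w0.039
False
 t7.7 machine [ 0.0597 -0.115 ] z0.0657 F [ 0.35 -0.14] 0.19 w0.040
False t8.2 machine [ 0.0599 -0.1047] z0.0660 F [-0.04  0.67] 0.06 w0.040
False t8.5 machine [ 0.0599 -0.0976] z0.0660 F [-0.67 -0.67] -0.47 w0.040
True t8.8 machine [ 0.06   -0.0936] z0.0656 F [ 0.09 -0.98] -0.16 w0.040
[ 0.54247937 -0.02068137 -0.50809927]
```

View pics/c1.png

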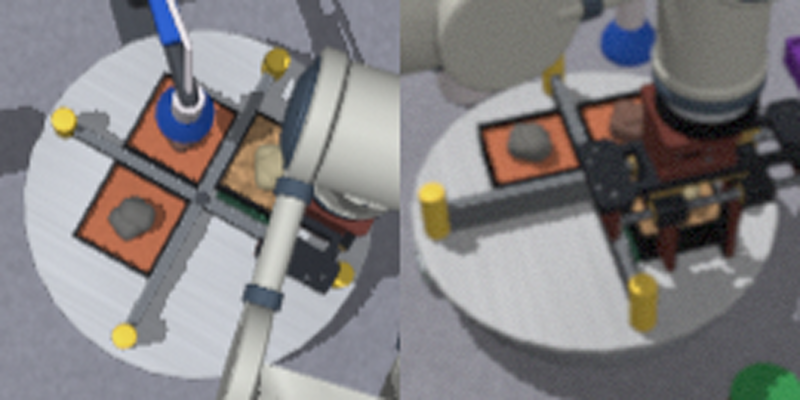

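The punnet is now square against the first wall: in the left half its upper-left edge lies along the wall from (202,198) to (277,62), with green still showing at (250,205). Next is the push towards the other wall.

```bash
python3 - <<'E'
from h import *
q=Q(YAW)
movel(W(.060,-.130,.066),vel=.15)
movel(W(.060,-.140,.13),vel=.2)
move_gripper(0.0)
movel(W(.128,-.075,.13),vel=.2)
movel(W(.128,-.043,.13),vel=.2)
movel(W(.128,-.043,.066),vel=.15,threshold=5);st("down")
for x in(.110,.103,.099,.095,.092,.090):
    h=movel(W(x,-.043,.066),vel=.03,threshold=4);st(h)
    if h and x<.101:break
movel(W(.128,-.043,.066),vel=.15)
movel(W(.128,-.075,.13),vel=.2)
movel(W(.060,-.140,.13),vel=.2)
move_ptp([.40,-.15,.24],q)
a=save("top","x")[165:300,235:370];b=save("side","y")[190:325,222:357]
print(table()[0]);st()
cv2.imwrite("pics/c2.png",cv2.resize(np.hstack([a,b])[:,:,::-1],(800,400),interpolation=cv2.INTER_CUBIC))
E
```

```text
down t12.2 machine [ 0.1281 -0.0435] z0.0665 F [-0.29 -0.52] 0.52 w0.000
False t12.9 machine [ 0.11  -0.043] z0.0661 F [ 1.14 -0.11] 0.31 w0.000
False t13.3 machine [ 0.1029 -0.043 ] z0.0660 F [ 0.22 -0.09] 0.35 w0.000
False t13.6 machine [ 0.0988 -0.043 ] z0.0660 F [ 0.22 -0.36] 0.84 w0.000
False t13.9 machine [ 0.0947 -0.043 ] z0.0660 F [-0.33 -0.45] 0.43 w0.001
False t14.1 machine [ 0.0917 -0.0429] z0.0660 F [-0.16 -0.98] 0.52 w0.001
False t14.4 machine [ 0.0903 -0.0431] z0.0662 F [ 2.66 -0.81] -1.84 w0.000
[ 0.5324337  -0.01583014 -0.50965555]
 t16.8 machine [-0.0637 -0.1829] z0.2381 F [0.03 0.5 ] -0.56 w0.001
```

View pics/c2.png

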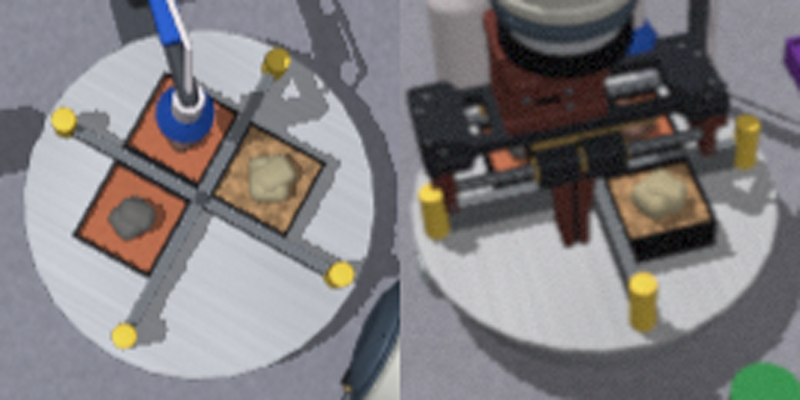

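The punnet looks home: its edges run along both walls (left half, centre about (270,180)) and no green shows. I'll repeat a gentle +y nudge to make sure, then check with numbers.

```bash
python3 - <<'E'
from h import *
q=Q(YAW)
move_gripper(.022)
move_ptp(W(.0425,-.1105,.14),q)
movel(W(.0425,-.1105,.066),vel=.15,threshold=5);st("down")
for y in(-.098,-.0955,-.0935,-.092,-.091):
    h=movel(W(.0425,y,.066),vel=.03,threshold=4);st(h)
    if h:break
movel(W(.0425,-.1105,.066),vel=.1)
movel(W(.0425,-.1105,.14),vel=.2)
move_ptp([.40,-.15,.24],q)
im=save("top","x")
cv2.imwrite("pics/c3.png",cv2.resize(im[195:255,290:350,::-1],(600,600),interpolation=cv2.INTER_CUBIC))
print(table()[0])
E
```

```text
down t18.7 machine [ 0.0431 -0.1107] z0.0677 F [-0.36 -0.75] 1.24 w0.022
False t19.3 machine [ 0.0425 -0.0978] z0.0660 F [-0.29  0.46] 1.04 w0.022
False t19.5 machine [ 0.0425 -0.0955] z0.0660 F [-0.52  0.1 ] -0.03 w0.022
False t19.8 machine [ 0.0425 -0.0936] z0.0659 F [0.2  0.14] -0.28 w0.022
False t20.0 machine [ 0.0427 -0.0935] z0.0660 F [ 0.27 -4.82] 1.03 w0.022
False t20.3 machine [ 0.0428 -0.0934] z0.0660 F [ 0.76 -7.76] 0.84 w0.022
[ 0.53234158 -0.01543908 -0.52113446]
```

View pics/c3.png

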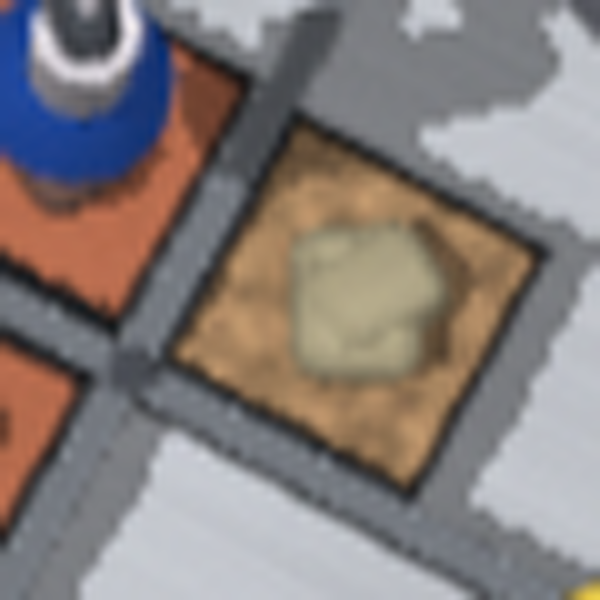

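Flush on both sides: the dark rim meets the wall edges along (290,120)–(170,350) and (170,350)–(410,490), and the nudge met a hard stop. Now I'll straddle post2 (robot side, clear of the nozzle) and carry it round 90°.

```bash
python3 - <<'E'
from h import *
r=.137
def pose(deg,z):
    f=np.pi+np.radians(deg);return W(r*np.cos(f),r*np.sin(f),z),Q(YAW-np.pi/2+np.radians(deg))
for d in(0,45,90):
    p,q=pose(d,.078);j=inverse_kinematics(p,q);print(d,None if j is None else np.round(j,2))
move_gripper(.036)
move_ptp(*pose(0,.20)); 
p,q=pose(0,.078);print(movel(p,vel=.12,threshold=5));st("down")
for d in range(10,91,10):
    p,q=pose(d,.078);movel(p,vel=.06,frame=q);st(d)
    o=observe();
    if np.abs(o["ft_force"]).max()>25: print("stop");break
dwell(.5);st()
im=save("top","x");save("side","y")
cv2.imwrite("pics/c4.png",cv2.resize(im[165:300,235:370,::-1],(600,600),interpolation=cv2.INTER_CUBIC))
E
```

```text
0 [ 0.03 -0.37  1.91 -0.    1.61  2.1 ]
45 [-0.22 -0.4   1.93 -0.    1.61  1.07]
90 [-0.35 -0.16  1.74 -0.    1.57  0.15]
False
down t25.4 machine [-0.1365  0.0003] z0.0790 F [-0.25  0.31] 0.14 w0.036
10 t25.9 machine [-0.1345 -0.0232] z0.0789 F [-0.1   2.99] 2.31 w0.036
20 t26.5 machine [-0.1287 -0.0466] z0.0782 F [-0.31  2.52] 1.92 w0.036
30 t27.0 machine [-0.1189 -0.0685] z0.0777 F [-0.56  0.6 ] 0.36 w0.036
40 t27.6 machine [-0.1051 -0.0881] z0.0777 F [-0.8  -0.57] -0.53 w0.036
50 t28.1 machine [-0.0881 -0.1048] z0.0780 F [0.56 0.19] -0.28 w0.036
60 t28.7 machine [-0.0687 -0.1184] z0.0780 F [-0.36  0.12] 0.34 w0.036
70 t29.2 machine [-0.0466 -0.1286] z0.0782 F [ 3.87 -0.7 ] -0.27 w0.036
80 t29.8 machine [-0.0238 -0.1345] z0.0781 F [3.34 2.08] -1.33 w0.036
90 t30.3 machine [-0.0008 -0.137 ] z0.0777 F [0.04 0.26] 0.41 w0.036
 t30.8 machine [-1.00e-04 -1.37e-01] z0.0780 F [0.61 0.19] -0.57 w0.036
```

View pics/c4.png

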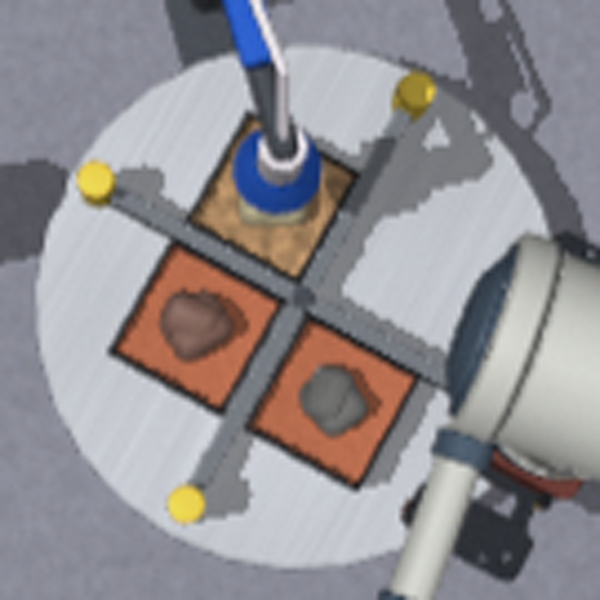

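The table is one click round. The target punnet is under the nozzle at (275,195), flush to both walls, and punnet_a at (195,325) and punnet_b at (330,400) are home. I'll lift off, back away and check.

```bash
python3 - <<'E'
from h import *
p=observe()["tool_pos"];movel([p[0],p[1],.20],vel=.12);move_ptp([.36,-.18,.25],Q(YAW))
dwell(.5);a=save("top","x")[165:300,235:370];b=save("side","y")[190:325,222:357]
print("table",table()[0])
for n in("bottle","jar"):
    print(n,[onz("top",r["at"],0)[:2].round(3).tolist() for r in spot_point(n,"top")[:2]])
cv2.imwrite("pics/c5.png",cv2.resize(np.hstack([a,b])[:,:,::-1],(800,400),interpolation=cv2.INTER_CUBIC));st()
E
```

```text
table [ 0.55008553 -0.0091731  -0.53487125]
bottle [[0.592, 0.207], [0.531, 0.041]]
jar [[0.486, -0.253]]
 t33.5 machine [-0.0846 -0.2288] z0.2501 F [-0.07 -0.97] -0.77 w0.036
```

View pics/c5.png

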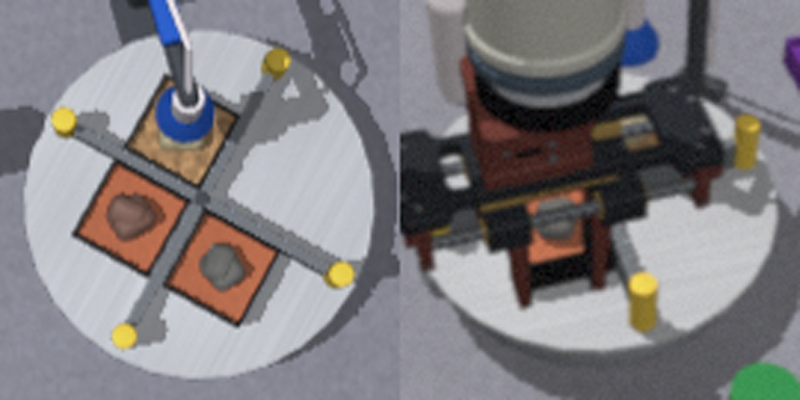

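The posts are at the same pixels as at the start, so the table is exactly on the click. All three punnets are flush and the arm is clear.

```bash
python3 -c "
from bench import *
print(close_job())"
```

```text
the job is handed in; nothing more can be done
None
```

I pushed the pale-stone punnet home against both grey walls, turned the table counter-clockwise by one click, and handed the job in at about 33.5 s of the 67 s allowed.

- **Push into the corner:** I used two fingers for the first wall and the closed fingers for the second. A last gentle nudge towards the first wall met a hard stop, with about 8 N at the end.
- **Turn:** I straddled post2 with open fingers and carried it round slowly. The tool force, printed every 10°, stayed below about 5 N, and the arm stayed clear of the nozzle.
- **Last picture:** the posts were back at their starting pixels, so the table sits on the click. The punnet lay flush beneath the nozzle, and punnet_a and punnet_b were in their corners. The arm was clear of everything.
- **Bottle and jar:** the network put the bottle about 10 mm and the jar about 6 mm from its first readings. I take this as measurement noise, because the arm never went near either one.
- **Disagreement:** the automatic post fit drifted during the job by up to about 20 mm and 0.03 rad, probably from missed or wrong detections. I relied on post pixels picked from the enlarged crops instead, which fitted within about 1.5 mm.

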